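Sort left and right knife handle scales

TASK

Clear the four red knife handle scales off the bench: the two left-hand ones go into the blue tray and the two right-hand ones, their mirror image, into the green tray, one in the middle of each bay, lying flat and lengthwise along the bay (brass end either way). With the brass end pointing away from you, a left-hand scale's beak points left and a right-hand one's points right. Set them down without dropping them, and leave the cream scales, the pliers and the bowl where they are.

Things in the scene. Friction and masses are not known exactly. Their poses are not given: they have to be found in the camera images.
- red_left_1: Red knife handle scale, left-hand: 96 x 22 x 12 mm, 50 g, lying flat, any yaw, 35 mm clear beside the grip. Origin: underside, middle of the straight 22 mm wide grip (grasp here, across y); z up. +x to the round brass end 48 mm away; at the other end (x = -46 mm) a 14 mm wide beak sticks out to 25 mm, towards +y (from above, brass end away from you: to the left).
- red_left_2: Red knife handle scale, left-hand: 96 x 22 x 12 mm, 50 g, lying flat, any yaw, 35 mm clear beside the grip. Origin: underside, middle of the straight 22 mm wide grip (grasp here, across y); z up. +x to the round brass end 48 mm away; at the other end (x = -46 mm) a 14 mm wide beak sticks out to 25 mm, towards +y (from above, brass end away from you: to the left).
- red_right_1: Red knife handle scale, right-hand: 96 x 22 x 12 mm, 50 g, lying flat, any yaw, 35 mm clear beside the grip. Origin: underside, middle of the straight 22 mm wide grip (grasp here, across y); z up. +x to the round brass end 48 mm away; at the other end (x = -46 mm) a 14 mm wide beak sticks out to 25 mm, towards -y (from above, brass end away from you: to the right).
- red_right_2: Red knife handle scale, right-hand: 96 x 22 x 12 mm, 50 g, lying flat, any yaw, 35 mm clear beside the grip. Origin: underside, middle of the straight 22 mm wide grip (grasp here, across y); z up. +x to the round brass end 48 mm away; at the other end (x = -46 mm) a 14 mm wide beak sticks out to 25 mm, towards -y (from above, brass end away from you: to the right).
- cream_left: Cream-white knife handle scale, left-hand: 96 x 22 x 12 mm, 50 g, lying flat, any yaw, 35 mm clear beside the grip. Origin: underside, middle of the straight 22 mm wide grip (grasp here, across y); z up. +x to the round brass end 48 mm away; at the other end (x = -46 mm) a 14 mm wide beak sticks out to 25 mm, towards +y (from above, brass end away from you: to the left). Leave it.
- cream_right: Cream-white knife handle scale, right-hand: 96 x 22 x 12 mm, 50 g, lying flat, any yaw, 35 mm clear beside the grip. Origin: underside, middle of the straight 22 mm wide grip (grasp here, across y); z up. +x to the round brass end 48 mm away; at the other end (x = -46 mm) a 14 mm wide beak sticks out to 25 mm, towards -y (from above, brass end away from you: to the right). Leave it.
- blue_tray: Blue shallow fixed tray, 130 (x) by 164 (y) mm, 9 mm high: floor 4 mm thick, 4 mm rims and middle divider 5 mm above it. Two bays along x, each 122 (x) by 76 (y) mm, centred at x 0, y +40 and y -40 mm. Origin: centre of underside, z up. On the left or right of the bench, turned up to 0.25 rad. For red left-hand scales, one a bay.
- green_tray: Green shallow fixed tray, 130 (x) by 164 (y) mm, 9 mm high: floor 4 mm thick, 4 mm rims and middle divider 5 mm above it. Two bays along x, each 122 (x) by 76 (y) mm, centred at x 0, y +40 and y -40 mm. Origin: centre of underside, z up. On the left or right of the bench, turned up to 0.25 rad. For red right-hand scales, one a bay.
- pliers: Steel end-cutting pliers with black grips, 170 mm long, 68 mm wide, 18 mm high, lying beyond the scales. Origin on the underside near the jaws' pivot, +x to the jaws. Bystander, leave alone.
- pin_bowl: Small grey bowl, 96 mm across, 36 mm high, beyond the scales. Origin: centre of the underside. Bystander, leave alone.

How it is judged (in metres and radians):
At the end, for the whole second after the job is handed in: Red left scales in the blue tray, red right ones in the green, one a bay: origin within 15 mm of bay centre in x and y, flat on the floor (3.5 mm, 0.08 rad), lengthwise within 0.26 rad either way, released, at rest; cream scales, pliers, bowl within 15 mm of their starts ((((y of red_left_1 in the frame of blue_tray between 0.025 and 0.055 m and x of red_left_1 in the frame of blue_tray between -0.015 and 0.015 m and z of red_left_1 in the frame of blue_tray between 0.001 and 0.0075 m and angle between red_left_1's own z axis and vertical below 0.08 rad and angle between the x axis of red_left_1 and the x axis of blue_tray, either way round below 0.26 rad) and (y of red_left_2 in the frame of blue_tray between -0.055 and -0.025 m and x of red_left_2 in the frame of blue_tray between -0.015 and 0.015 m and z of red_left_2 in the frame of blue_tray between 0.001 and 0.0075 m and angle between red_left_2's own z axis and vertical below 0.08 rad and angle between the x axis of red_left_2 and the x axis of blue_tray, either way round below 0.26 rad)) or ((y of red_left_1 in the frame of blue_tray between -0.055 and -0.025 m and x of red_left_1 in the frame of blue_tray between -0.015 and 0.015 m and z of red_left_1 in the frame of blue_tray between 0.001 and 0.0075 m and angle between red_left_1's own z axis and vertical below 0.08 rad and angle between the x axis of red_left_1 and the x axis of blue_tray, either way round below 0.26 rad) and (y of red_left_2 in the frame of blue_tray between 0.025 and 0.055 m and x of red_left_2 in the frame of blue_tray between -0.015 and 0.015 m and z of red_left_2 in the frame of blue_tray between 0.001 and 0.0075 m and angle between red_left_2's own z axis and vertical below 0.08 rad and angle between the x axis of red_left_2 and the x axis of blue_tray, either way round below 0.26 rad))) and (((y of red_right_1 in the frame of green_tray between 0.025 and 0.055 m and x of red_right_1 in the frame of green_tray between -0.015 and 0.015 m and z of red_right_1 in the frame of green_tray between 0.001 and 0.0075 m and angle between red_right_1's own z axis and vertical below 0.08 rad and angle between the x axis of red_right_1 and the x axis of green_tray, either way round below 0.26 rad) and (y of red_right_2 in the frame of green_tray between -0.055 and -0.025 m and x of red_right_2 in the frame of green_tray between -0.015 and 0.015 m and z of red_right_2 in the frame of green_tray between 0.001 and 0.0075 m and angle between red_right_2's own z axis and vertical below 0.08 rad and angle between the x axis of red_right_2 and the x axis of green_tray, either way round below 0.26 rad)) or ((y of red_right_1 in the frame of green_tray between -0.055 and -0.025 m and x of red_right_1 in the frame of green_tray between -0.015 and 0.015 m and z of red_right_1 in the frame of green_tray between 0.001 and 0.0075 m and angle between red_right_1's own z axis and vertical below 0.08 rad and angle between the x axis of red_right_1 and the x axis of green_tray, either way round below 0.26 rad) and (y of red_right_2 in the frame of green_tray between 0.025 and 0.055 m and x of red_right_2 in the frame of green_tray between -0.015 and 0.015 m and z of red_right_2 in the frame of green_tray between 0.001 and 0.0075 m and angle between red_right_2's own z axis and vertical below 0.08 rad and angle between the x axis of red_right_2 and the x axis of green_tray, either way round below 0.26 rad))) and linear speed of each of red_left_1, red_left_2, red_right_1, red_right_2 below 0.02 m/s and angular speed of each of red_left_1, red_left_2, red_right_1, red_right_2 below 0.2 rad/s and contact force between each of red_left_1, red_left_2, red_right_1, red_right_2 and the fingers below 0.1 N and distance of each of cream_left, cream_right, pliers, pin_bowl from where it was at the start of the episode below 0.015 m); the robot touches nothing.
It fails at once if a cream scale is moved more than 15 mm (distance of any of cream_left, cream_right from where it was at the start of the episode above 0.015 m).
It fails at once if the pliers or the bowl are moved more than 15 mm (distance of any of pliers, pin_bowl from where it was at the start of the episode above 0.015 m).
It fails at once if a red scale is dropped or thrown: out of the fingers with its origin more than 40 mm above the bench ((height (world z) of red_left_1 above 0.04 m and contact force between red_left_1 and the fingers below 0.01 N) or (height (world z) of red_left_2 above 0.04 m and contact force between red_left_2 and the fingers below 0.01 N) or (height (world z) of red_right_1 above 0.04 m and contact force between red_right_1 and the fingers below 0.01 N) or (height (world z) of red_right_2 above 0.04 m and contact force between red_right_2 and the fingers below 0.01 N)).
It also fails if it takes over 104 s, if anything falls off the work surface, if the arm or the gripper's body presses on something with over 40 N, if the wrist force passes 120 N, or if a joint passes its speed limit or range.

ROBOT

A 6-joint arm with a two-finger parallel gripper is mounted at the origin on the work surface. World frame = base frame: x ahead of the robot, y to its left, z up, the work surface at z = 0. Lengths are in mm, angles in rad, forces in N, time in s.
With the tool pointing down it reaches from about 300 to 775 mm from the base axis. Payload 14.6 kg.
Tool frame: the origin (TCP) lies midway between the tips of the shut fingers; the grasp point (between the pads) lies 19 mm behind it; z points along the fingers, y is the line along which they close (so a half turn about z gives the same grasp; the last joint's range is limited). The gripper opens to 94 mm and grips with 3 to 60 N. Pads are 16 mm wide; open, the fingers measure 119 mm over their backs; the gripper's body (75 mm by 177 mm) begins 78 mm behind the grasp point.
Start: joints at [1.229, 0.3, 1.521, -0, 1.321, -0.067], TCP at [149.243, 529.354, 205.446] pointing down, gripper open.
Joint ranges: [-3.03, 3.03], [-0.79, 2.21], [0.23, 2.52], [-1.04, 4.18], [0, 3.07], [-2.55, 2.55]. Speed limits (rad/s): [2.22, 2.22, 2.57, 3.14, 3.14, 3.14].

INTERFACE

Orientations are given as [roll, pitch, yaw] about the fixed x, y, z axes, in that order (R = Rz(yaw) Ry(pitch) Rx(roll)).
In Python, from cell import manip gives the robot as it stands.
- The arm moves only by the shell command python3 -m creep 'ROWS' [OPENING] [FORCE]. ROWS is text: rows parted by semicolons, each of 6 numbers parted by spaces: the shift along the tool's x, y, z normalised to -1 to 1, where 1 is 4 cm, then the turn, a rotation vector about the tool's x, y, z normalised to -1 to 1, where 1 is pi rad. In form: dx dy dz ax ay az; .... A call has 1 to 20 rows; each row shifts and turns the commanded pose from where the row before left it, along the tool's axes as they then stand; what a row does not reach is not made up. A row lasts 1/8 s, in which the tool goes at most 62.5 mm and 10.7 degrees, less where a joint would pass 70% of its speed; a pose out of reach is approached as far as the arm can. A call with a number of a shift or a turn outside -1 to 1 is refused whole. A call with a gripper value outside its range is refused whole. OPENING is the closure, from 0 (fully open) to 1 (shut), set as the call begins (- or left out, the last holds). The fingers move at their own pace and stop on an object; FORCE is the grip in N (left out, the last holds). Time passes only in rows, so rows that do not move let the fingers close. It gives the time, the measured TCP pose, the force, the opening and the grip force at its end, in the units of the state.
- manip.read_state(): the state, without advancing time (a new reading comes with each control period).
- manip.camera(name): name is "scene" or "top"; returns a dict with "color" (400x640x3 uint8, red, green, blue), "range_z" (400x640 float32, mm along the optical axis (not along the pixel's ray), 0 where there is no reading), "camera_matrix" (3x3 intrinsics, pixels), "k1" (the pictures are not rectified: a ray, as slopes to the right and down, at radius r is drawn at 1 + k1 r^2 times it, then the intrinsics apply), "T" (4x4, takes a point from camera to world coordinates). Camera axes: x right, y down, z forward; pixel columns grow to the right and rows downward; lengths in mm; the calibration is good to about 2 mm. A picture is of the moment at which its call begins.
- manip.sign_off(): hands the job in; it is judged then, once.
The state is a dict: "clock": time; "joints": joint angles; "qd": joint speeds; "effort": joint torques, N m; "eef_pos": TCP position; "eef_rot": TCP orientation; "wrist_force": force on the tool from outside, world axes, zero at the start; "moment": the same for the moment, N m; "finger_gap": finger opening in mm; "finger_force": force on a finger pad.
Only numpy, scipy, OpenCV 4.12 (cv2) and the standard library are available. Lean on these libraries where they do the work, as an engineer would, in place of code of your own. Each camera call takes 0.05 s, during which the arm holds its last target. There are 200 camera calls.

## Working session

There is one attempt and no reset: what is moved stays moved. The work goes in short steps, Python scripts to look and compute and a shell command to move; the robot and the scene stay as the last step left them, time stands still between calls to the robot, and variables do not carry over. Pictures are saved under pics/ and viewed, at most 14 in all, crops included, and the job is handed in when it is done.

```bash
ls; mkdir -p pics
python3 - <<'E'
from cell import manip
import cv2,numpy as np
for n in("top","scene"):
    c=manip.camera(n); cv2.imwrite(f"pics/{n}0.png",c["color"][:,:,::-1]); np.savez(f"{n}0.npz",**c)
    print(n,c["camera_matrix"].tolist(),c["k1"],np.round(c["T"],3).tolist())
s=manip.read_state();print(s)
E
```

```text
pics
top [[498.3331378119553, 0.0, 323.6161603317733], [0.0, 498.3331378119553, 200.84146138063264], [0.0, 0.0, 1.0]] -0.023097305736743883 [[0.021, -0.987, 0.158, 443.164], [-0.999, -0.025, -0.02, 16.106], [0.024, -0.157, -0.987, 1178.606], [0.0, 0.0, 0.0, 1.0]]
scene [[367.00342169994167, 0.0, 321.4737801862728], [0.0, 367.00342169994167, 203.22788508839614], [0.0, 0.0, 1.0]] -0.0669349988175375 [[-0.857, 0.35, -0.379, 908.085], [0.516, 0.595, -0.617, 455.535], [0.009, -0.724, -0.69, 569.878], [0.0, 0.0, 0.0, 1.0]]
{'clock': 0.1, 'joints': array([ 1.22941454e+00,  3.00420589e-01,  1.52152594e+00, -6.78549050e-06,
        1.32068983e+00, -6.65833397e-02]), 'qd': array([ 0.00054955, -0.0024037 ,  0.00015907, -0.00112536,  0.00121181,
        0.00032815]), 'effort': array([ 1.11662896e-03, -5.32633567e+01, -3.53293526e+01,  7.09792902e-02,
        2.33358733e-02, -6.72897727e-05]), 'eef_pos': array([149.16047757, 529.14177796, 204.93735924]), 'eef_rot': array([-3.14055083e+00, -6.28837505e-05,  2.86679586e+00]), 'wrist_force': array([ 0.55587192, -0.8648649 ,  0.03663638]), 'moment': array([0.00383724, 0.02570766, 0.04909458]), 'finger_force': 0.0, 'finger_gap': 93.86369842111925}
```

View pics/top0.png

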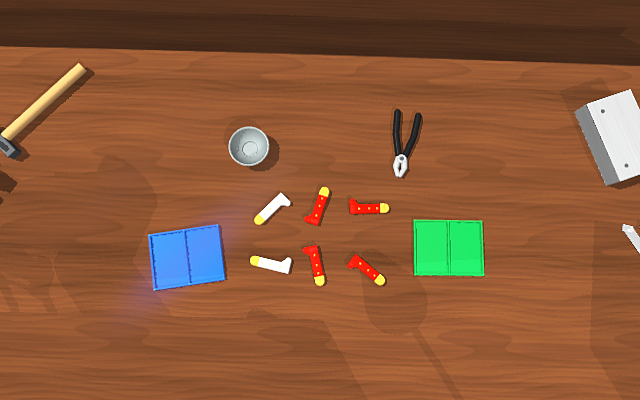

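View pics/scene0.png

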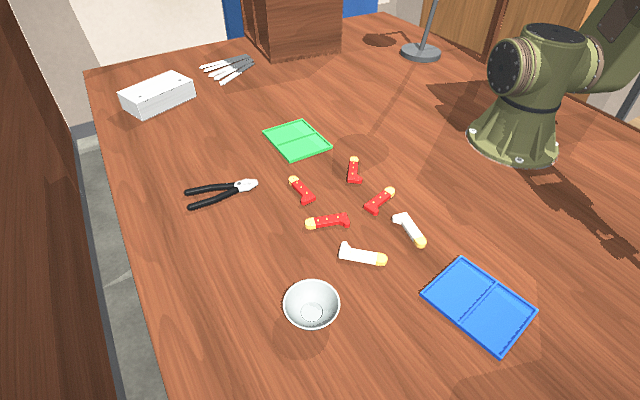

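Run:
```python
import cv2
a=cv2.imread("pics/top0.png")[180:295,240:400];cv2.imwrite("pics/topc.png",cv2.resize(a,None,fx=5,fy=5,interpolation=cv2.INTER_CUBIC))
a=cv2.imread("pics/scene0.png")[145:275,280:440];cv2.imwrite("pics/scenec.png",cv2.resize(a,None,fx=4.5,fy=4.5,interpolation=cv2.INTER_CUBIC))
```

```text
(no output)
```

View pics/topc.png

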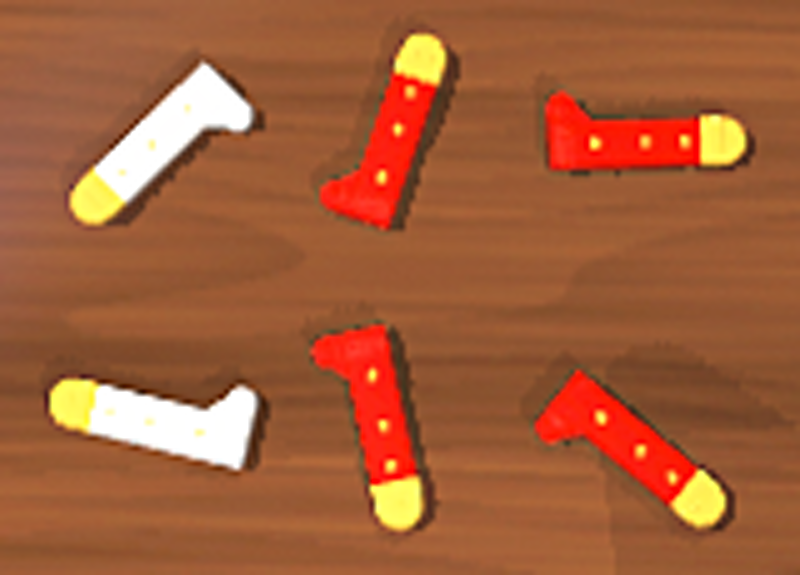

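View pics/scenec.png

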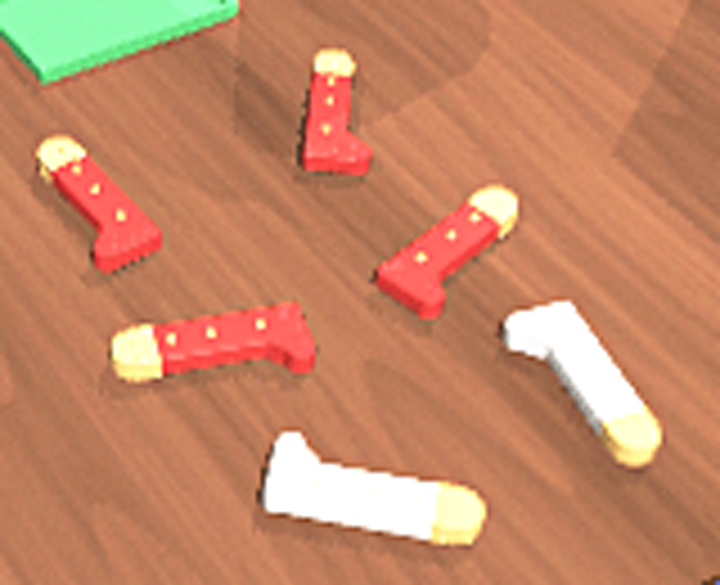

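```bash
cat > h.py <<'E'
import numpy as np,cv2
def ray(c,p):
    p=np.array(p,float).reshape(-1,1,2)
    u=cv2.undistortPoints(p,c["camera_matrix"],np.array([float(c["k1"]),0,0,0])).reshape(-1,2)
    return c["T"][:3,3],np.c_[u,np.ones(len(u))]@c["T"][:3,:3].T
def plane(c,p,z):
    o,d=ray(c,p); return (o+d*((z-o[2])/d[:,2])[:,None])[:,:2]
def tri(c1,p1,c2,p2):
    o1,d1=ray(c1,p1);o2,d2=ray(c2,p2);out=[]
    for a,b in zip(d1,d2):
        t=np.linalg.lstsq(np.c_[a,-b],o2-o1,rcond=None)[0]
        x,y=o1+a*t[0],o2+b*t[1]; out.append([*((x+y)/2),np.linalg.norm(x-y)])
    return np.array(out)
def mask(c,col):
    h=cv2.cvtColor(c["color"],cv2.COLOR_RGB2HSV);lo={"blue":100,"green":45}[col];hi={"blue":125,"green":80}[col]
    m=cv2.inRange(h,(lo,120,80),(hi,255,255));n,l,s,_=cv2.connectedComponentsWithStats(m)
    k=1+np.argmax(s[1:,4]);return (l==k).astype(np.uint8)
def xyz(c,m):
    v,u=np.nonzero(m&(c["range_z"]>0));o,d=ray(c,np.c_[u,v]);return o+d*c["range_z"][v,u][:,None]
E
python3 - <<'E'
from h import *
np.set_printoptions(precision=2,suppress=True)
t=dict(np.load("top0.npz"));s=dict(np.load("scene0.npz"))
f=lambda L,k,o:(np.array(L,float)+.5)/k-.5+np.array(o)
T={"A":[(411,91),(398,129),(382,177),(425,33)],"B":[(684,141),(645,142),(596,143),(748,139)],"C":[(391,466),(384,426),(373,376),(403,531)],"D":[(672,478),(641,451),(601,417),(718,521)]}
S={"A":(211,333),"B":(95,190),"C":(451,236),"D":(329,101)}
for k in T:
    p=f(T[k],5,(240,180));q=f([S[k]],4.5,(280,145))
    w=plane(t,p,12);r=tri(t,p[1:2],s,q)[0]
    d=w[3]-w[2];yaw=np.arctan2(d[1],d[0]);dl=np.linalg.norm(w-w[3],axis=1)
    print(k,"rivets",w[:3].tolist(),"yaw %.3f"%yaw,"fromtip",dl,"orig",w[3]-48*d/np.linalg.norm(d),"tri",r,"scene@12",plane(s,q,12))
for col in("blue","green"):
    for n,c in(("top",t),("scene",s)):
        m=mask(c,col);ct=max(cv2.findContours(m,0,1)[0],key=cv2.contourArea).reshape(-1,2)
        for z in(4,9):
            rr=cv2.minAreaRect(plane(c,ct,z).astype(np.float32)); print(col,n,z,rr)
        x=xyz(c,m); print(" depth z median",np.median(x[:,2]),"p95",np.percentile(x[:,2],[5,95]))
E
```

```text
A rivets [[636.9793600444648, -3.3473110055491198], [618.592367769698, 2.4102430573320124], [595.5046033133673, 9.442743081225014]] yaw -0.264 fromtip [28.82 48.04 72.16  0.  ] orig [618.82   3.13] tri [618.01   2.81  12.65   1.24] scene@12 [[617.24   2.74]]
B rivets [[616.1945187288287, -133.4036628921507], [615.2589214797661, -114.85227927715904], [614.2073266176013, -91.57121963932518]] yaw -1.520 fromtip [30.54 49.11 72.42  0.  ] orig [ 615.45 -115.95] tri [ 615.14 -114.76   11.66    0.42] scene@12 [[ 615.17 -114.25]]
C rivets [[460.5469807517914, 2.0925222015885847], [478.8898743392088, 5.767775357487613], [501.91403914270546, 11.434832544026303]] yaw -2.926 fromtip [30.27 48.98 72.68  0.  ] orig [477.81   6.15] tri [478.64   6.02  11.81   0.72] scene@12 [[478.55   6.44]]
D rivets [[457.7965716354525, -128.5787301579157], [469.93494062514003, -114.04002383524953], [485.25214547764125, -95.23106232232527]] yaw -2.277 fromtip [28.9  47.84 72.08  0.  ] orig [ 469.63 -113.56] tri [ 469.85 -113.91   12.63    0.18] scene@12 [[ 469.29 -114.49]]
blue top 4 ((490.98651123046875, 310.4165
[... 376 characters left out ...]
628906, 309.4302062988281), (135.1404571533203, 164.42648315429688), 10.193510055541992)
 depth z median 4.164054970779716 p95 [2.18 9.22]
green top 4 ((527.5601196289062, -305.51483154296875), (132.28369140625, 167.53768920898438), 0.7769241333007812)
green top 9 ((527.2008056640625, -304.1458435058594), (131.7205810546875, 166.82447814941406), 0.7769109606742859)
 depth z median 6.091443469079422 p95 [ 2.11 11.7 ]
green scene 4 ((526.2625732421875, -304.7592468261719), (133.017578125, 173.43006896972656), 0.5199849009513855)
green scene 9 ((529.6362915039062, -298.04144287109375), (131.84226989746094, 171.8976593017578), 0.5199931859970093)
 depth z median 5.968349934488401 p95 [2.29 9.48]
```

```bash
cat > go.py <<'E'
import sys,math,numpy as np
from cell import manip
from scipy.spatial.transform import Rotation as R
x,y,z,yaw=map(float,sys.argv[1:5]);s=manip.read_state()
r0=R.from_euler("xyz",s["eef_rot"]);r1=R.from_euler("xyz",[math.pi,0,yaw])
rv=(r0.inv()*r1).as_rotvec();d=r1.inv().apply(np.array([x,y,z])-s["eef_pos"])
n=math.ceil(np.linalg.norm(rv)/0.17);m=math.ceil(np.abs(d).max()/32)
np.set_printoptions(precision=4,suppress=True)
print("turn total",rv/math.pi,"x%d rows of"%n,rv/math.pi/max(n,1),"| shift total",d/40,"x%d rows of"%m,d/40/max(m,1),"joints",s["joints"])
E
python3 go.py 618.5 2.9 90 2.878
```

```text
turn total [-0.0003 -0.     -0.0036] x1 rows of [-0.0003 -0.     -0.0036] | shift total [-14.756   -9.6445   2.8734] x19 rows of [-0.7766 -0.5076  0.1512] joints [ 1.2294  0.3004  1.5215 -0.      1.3207 -0.0666]
```

```bash
python3 -m creep '0 0 0 0 0 -0.0036; -.777 -.508 .15 0 0 0;-.777 -.508 .15 0 0 0;-.777 -.508 .15 0 0 0;-.777 -.508 .15 0 0 0;-.777 -.508 .15 0 0 0;-.777 -.508 .15 0 0 0;-.777 -.508 .15 0 0 0;-.777 -.508 .15 0 0 0;-.777 -.508 .15 0 0 0;-.777 -.508 .15 0 0 0;-.777 -.508 .15 0 0 0;-.777 -.508 .15 0 0 0;-.777 -.508 .15 0 0 0;-.777 -.508 .15 0 0 0;-.777 -.508 .15 0 0 0;-.777 -.508 .15 0 0 0;-.777 -.508 .15 0 0 0;-.777 -.508 .15 0 0 0;-.777 -.508 .15 0 0 0' 0.47 30; python3 -m creep '0 0 0 0 0 0;0 0 0 0 0 0'; python3 go.py 618.5 2.9 3.5 2.878
```

```text
clock: 2.6
eef_pos: [619.5, 1.8, 91.0]
eef_rot: [-3.142, -0.0, 2.879]
wrist_force: [-0.2, 0.4, 0.3]
finger_gap: 49.4
finger_force: 0.0
clock: 2.85
eef_pos: [618.4, 3.2, 91.3]
eef_rot: [-3.142, -0.001, 2.878]
wrist_force: [0.8, 0.4, -0.8]
finger_gap: 49.9
finger_force: 0.0
turn total [-0.     -0.0002  0.0001] x1 rows of [-0.     -0.0002  0.0001] | shift total [-0.0038 -0.0063  2.1938] x3 rows of [-0.0013 -0.0021  0.7313] joints [-0.0541  0.5593  1.4292  0.0001  1.1538 -1.3617]
```

```bash
python3 -m creep '0 0 .5 0 0 0;0 0 .5 0 0 0;0 0 .5 0 0 0;0 0 .4 0 0 0;0 0 .2 0 0 0;0 0 .08 0 0 0;0 0 0 0 0 0;0 0 0 0 0 0'; python3 -m creep '0 0 0 0 0 0;0 0 0 0 0 0;0 0 0 0 0 0;0 0 0 0 0 0;0 0 0 0 0 0;0 0 0 0 0 0' 1 30
```

```text
clock: 3.85
eef_pos: [619.2, 2.8, 4.8]
eef_rot: [3.141, 0.001, 2.878]
wrist_force: [-0.0, 0.3, 0.8]
finger_gap: 49.7
finger_force: 0.0
clock: 4.6
eef_pos: [618.8, 2.8, 4.3]
eef_rot: [3.142, 0.0, 2.878]
wrist_force: [0.1, 0.3, 1.8]
finger_gap: 21.7
finger_force: 29.8
```

```bash
python3 -m creep '0 0 -.2 0 0 0;0 0 -.5 0 0 0;0 0 -.5 0 0 0;0 0 -.5 0 0 0;0 0 -.3 0 0 0;0 0 0 0 0 0'; python3 go.py 484.1 348.6 84 3.315
```

```text
clock: 5.35
eef_pos: [619.2, 2.8, 85.3]
eef_rot: [3.141, 0.002, 2.878]
wrist_force: [-0.2, 0.1, -1.2]
finger_gap: 21.4
finger_force: 29.8
turn total [-0.      0.0005 -0.1391] x3 rows of [-0.      0.0002 -0.0464] | shift total [1.8355 9.099  0.0331] x12 rows of [0.153  0.7582 0.0028] joints [-0.0547  0.5665  1.4329 -0.      1.1406 -1.362 ]
```

```bash
python3 -m creep '0 0 0 0 0 -.0348;0 0 0 0 0 -.0348;0 0 0 0 0 -.0348;0 0 0 0 0 -.0347;.1 .5 0 0 0 0;.153 .758 0 0 0 0;.153 .758 0 0 0 0;.153 .758 0 0 0 0;.153 .758 0 0 0 0;.153 .758 0 0 0 0;.153 .758 0 0 0 0;.153 .758 0 0 0 0;.153 .758 0 0 0 0;.153 .758 0 0 0 0;.153 .758 0 0 0 0;.153 .758 0 0 0 0;.05 .26 0 0 0 0;0 0 0 0 0 0;0 0 0 0 0 0'; python3 go.py 484.1 348.6 9 3.315
```

```text
clock: 7.72
eef_pos: [484.0, 347.8, 84.2]
eef_rot: [-3.141, -0.0, -2.969]
wrist_force: [0.2, 0.4, 0.4]
finger_gap: 22.1
finger_force: 29.8
turn total [-0.0001 -0.0001 -0.0003] x1 rows of [-0.0001 -0.0001 -0.0003] | shift total [-0.005   0.0185  1.879 ] x3 rows of [-0.0017  0.0062  0.6263] joints [ 0.5617  0.5218  1.5059 -0.0001  1.1141 -1.1813]
```

```bash
python3 -m creep '0 0 .4 0 0 0;0 .02 .5 0 0 0;0 0 .5 0 0 0;0 0 .3 0 0 0;0 0 .12 0 0 0;0 0 .06 0 0 0;0 0 0 0 0 0;0 0 0 0 0 0'
```

```text
clock: 8.72
eef_pos: [483.9, 349.5, 9.6]
eef_rot: [3.141, 0.001, -2.968]
wrist_force: [-0.2, -0.0, -0.2]
finger_gap: 21.4
finger_force: 29.8
```

```bash
python3 -m creep '0 0 .03 0 0 0;0 0 0 0 0 0;0 0 0 0 0 0'; python3 -m creep '0 0 0 0 0 0;0 0 0 0 0 0;0 0 0 0 0 0;0 0 0 0 0 0' .62; python3 -m creep '0 0 -.4 0 0 0;0 0 -.5 0 0 0;0 0 -.5 0 0 0;0 0 -.5 0 0 0;0 0 0 0 0 0'; python3 go.py 615.2 -115 84 1.62
```

```text
clock: 9.1
eef_pos: [483.9, 349.5, 8.3]
eef_rot: [3.141, 0.001, -2.968]
wrist_force: [-1.2, -0.4, 6.4]
finger_gap: 21.7
finger_force: 29.8
clock: 9.6
eef_pos: [483.6, 349.4, 7.8]
eef_rot: [-3.142, -0.0, -2.968]
wrist_force: [-0.6, -0.1, -1.2]
finger_gap: 35.4
finger_force: 0.0
clock: 10.22
eef_pos: [484.5, 350.0, 86.5]
eef_rot: [3.14, 0.004, -2.968]
wrist_force: [-1.1, -0.4, -0.4]
finger_gap: 35.8
finger_force: 0.0
turn total [0.0014 0.0005 0.5396] x10 rows of [0.0001 0.0001 0.054 ] | shift total [-11.7705   2.691    0.063 ] x15 rows of [-0.7847  0.1794  0.0042] joints [ 0.5642  0.5199  1.5028 -0.      1.1147 -1.1801]
```

```bash
python3 -m creep '0 0 0 0 0 .054;0 0 0 0 0 .054;0 0 0 0 0 .054;0 0 0 0 0 .054;0 0 0 0 0 .054;0 0 0 0 0 .054;0 0 0 0 0 .054;0 0 0 0 0 .054;0 0 0 0 0 .054;0 0 0 0 0 .054'; python3 -m creep '-.785 .18 0 0 0 0;-.785 .18 0 0 0 0;-.785 .18 0 0 0 0;-.785 .18 0 0 0 0;-.785 .18 0 0 0 0;-.785 .18 0 0 0 0;-.785 .18 0 0 0 0;-.785 .18 0 0 0 0;-.785 .18 0 0 0 0;-.785 .18 0 0 0 0;-.785 .18 0 0 0 0;-.785 .18 0 0 0 0;-.785 .18 0 0 0 0;-.785 .18 0 0 0 0;-.785 .18 0 0 0 0;0 0 0 0 0 0;0 0 0 0 0 0' .47;python3 go.py 615.2 -115 4.5 1.62
```

```text
clock: 11.48
eef_pos: [483.4, 349.2, 83.5]
eef_rot: [-3.141, 0.0, 1.613]
wrist_force: [-0.4, 0.2, -0.5]
finger_gap: 35.8
finger_force: 0.0
clock: 13.6
eef_pos: [613.7, -115.3, 83.5]
eef_rot: [-3.141, -0.0, 1.619]
wrist_force: [0.1, 0.3, 0.4]
finger_gap: 50.1
finger_force: 0.0
turn total [-0.0002 -0.0001 -0.0004] x1 rows of [-0.0002 -0.0001 -0.0004] | shift total [0.0051 0.0377 1.9751] x3 rows of [0.0017 0.0126 0.6584] joints [-0.2444  0.5807  1.415   0.0001  1.1466 -0.2924]
```

Run:
```python
from cell import manip
import cv2
for n in("top",):
    c=manip.camera(n);cv2.imwrite("pics/top1.png",cv2.resize(c["color"][170:300,140:400,::-1],None,fx=3,fy=3,interpolation=cv2.INTER_CUBIC))
```

```text
(no output)
```

View pics/top1.png

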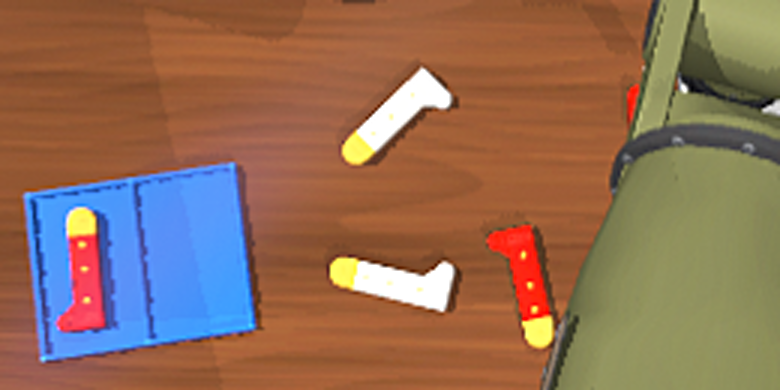

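The picture shows scale A in the middle of the left bay: its middle rivet is at (84,268) in the crop, and the bay runs from about 35 to 145. The arm hides B. I'll carry on with B.

```bash
python3 -m creep '0 .03 .4 0 0 0;0 0 .5 0 0 0;0 0 .5 0 0 0;0 0 .3 0 0 0;0 0 .2 0 0 0;0 0 .07 0 0 0;0 0 0 0 0 0;0 0 0 0 0 0'; python3 -m creep '0 0 0 0 0 0;0 0 0 0 0 0;0 0 0 0 0 0;0 0 0 0 0 0;0 0 0 0 0 0;0 0 0 0 0 0' 1 30; python3 -m creep '0 0 -.2 0 0 0;0 0 -.5 0 0 0;0 0 -.5 0 0 0;0 0 -.5 0 0 0;0 0 -.3 0 0 0;0 0 0 0 0 0'; python3 go.py 497.9 269.8 84 .173
```

```text
clock: 14.65
eef_pos: [615.6, -115.9, 5.6]
eef_rot: [3.141, 0.0, 1.619]
wrist_force: [0.5, -0.3, -0.7]
finger_gap: 50.0
finger_force: 0.0
clock: 15.4
eef_pos: [615.3, -115.9, 5.1]
eef_rot: [3.142, 0.0, 1.619]
wrist_force: [-0.4, -0.0, 1.5]
finger_gap: 21.1
finger_force: 30.0
clock: 16.15
eef_pos: [615.6, -115.9, 86.1]
eef_rot: [3.14, 0.0, 1.619]
wrist_force: [-0.0, 0.0, -0.5]
finger_gap: 21.8
finger_force: 30.0
turn total [ 0.0005 -0.0002  0.4602] x9 rows of [ 0.0001 -0.      0.0511] | shift total [ -1.239  -10.0062   0.0533] x13 rows of [-0.0953 -0.7697  0.0041] joints [-0.2446  0.5805  1.4086  0.      1.1509 -0.2925]
```

```bash
python3 -m creep '0 0 0 0 0 .046;0 0 0 0 0 .046;0 0 0 0 0 .046;0 0 0 0 0 .046;0 0 0 0 0 .046;0 0 0 0 0 .046;0 0 0 0 0 .046;0 0 0 0 0 .046;0 0 0 0 0 .046;0 0 0 0 0 .046' >/dev/null; python3 -m creep '-.07 -.5 0 0 0 0;-.095 -.77 0 0 0 0;-.095 -.77 0 0 0 0;-.095 -.77 0 0 0 0;-.095 -.77 0 0 0 0;-.095 -.77 0 0 0 0;-.095 -.77 0 0 0 0;-.095 -.77 0 0 0 0;-.095 -.77 0 0 0 0;-.095 -.77 0 0 0 0;-.095 -.77 0 0 0 0;-.095 -.77 0 0 0 0;-.095 -.77 0 0 0 0;-.03 -.27 0 0 0 0;0 0 0 0 0 0;0 0 0 0 0 0';python3 go.py 497.9 269.8 9.1 .173
```

```text
clock: 19.4
eef_pos: [497.3, 269.3, 84.9]
eef_rot: [3.141, 0.0, 0.174]
wrist_force: [0.0, 0.4, -0.7]
finger_gap: 21.5
finger_force: 30.0
turn total [0.0001 0.0001 0.0002] x1 rows of [0.0001 0.0001 0.0002] | shift total [ 0.0165 -0.0111  1.8955] x3 rows of [ 0.0055 -0.0037  0.6318] joints [ 0.4315  0.4598  1.5986 -0.0002  1.0835  1.8286]
```

```bash
python3 -m creep '0.015 -.01 .4 0 0 0;0 0 .5 0 0 0;0 0 .5 0 0 0;0 0 .3 0 0 0;0 0 .12 0 0 0;0 0 .06 0 0 0;0 0 0.02 0 0 0;0 0 0 0 0 0;0 0 0 0 0 0'; python3 -m creep '0 0 0 0 0 0;0 0 0 0 0 0;0 0 0 0 0 0;0 0 0 0 0 0' .62; python3 -m creep '0 0 -.4 0 0 0;0 0 -.5 0 0 0;0 0 -.5 0 0 0;0 0 -.5 0 0 0;0 0 0 0 0 0'; python3 go.py 478.5 6 84 .216
```

```text
clock: 20.52
eef_pos: [497.9, 270.5, 9.3]
eef_rot: [-3.141, -0.0, 0.174]
wrist_force: [-0.4, -1.0, -1.0]
finger_gap: 21.6
finger_force: 30.0
clock: 21.02
eef_pos: [497.8, 270.5, 9.1]
eef_rot: [-3.142, -0.0, 0.174]
wrist_force: [-0.6, 0.3, 0.0]
finger_gap: 35.9
finger_force: 0.0
clock: 21.65
eef_pos: [498.6, 270.9, 87.2]
eef_rot: [-3.141, -0.003, 0.174]
wrist_force: [-0.2, 0.1, -0.9]
finger_gap: 35.9
finger_force: 0.0
turn total [-0.0003 -0.0011 -0.0135] x1 rows of [-0.0003 -0.0011 -0.0135] | shift total [-1.9105  6.3603  0.0803] x8 rows of [-0.2388  0.795   0.01  ] joints [0.4331 0.4585 1.5944 0.     1.0851 1.8304]
```

```bash
python3 -m creep '0 0 0 0 0 -.0135;-.239 .795 .01 0 0 0;-.239 .795 .01 0 0 0;-.239 .795 .01 0 0 0;-.239 .795 .01 0 0 0;-.239 .795 .01 0 0 0;-.239 .795 .01 0 0 0;-.239 .795 .01 0 0 0;-.239 .795 .01 0 0 0;0 0 0 0 0 0;0 0 0 0 0 0;0 0 0 0 0 0' .47;python3 go.py 478.5 6 4.5 .216
```

```text
clock: 23.15
eef_pos: [477.6, 6.4, 81.7]
eef_rot: [-3.141, 0.0, 0.217]
wrist_force: [-0.7, 0.1, -0.7]
finger_gap: 49.7
finger_force: 0.0
turn total [-0.      0.0001  0.0003] x1 rows of [-0.      0.0001  0.0003] | shift total [0.0204 0.0145 1.9308] x3 rows of [0.0068 0.0048 0.6436] joints [-0.0633  0.2896  1.8496  0.0001  1.0025  1.2905]
```

```bash
python3 -m creep '0.02 .014 .4 0 0 0;0 0 .5 0 0 0;0 0 .5 0 0 0;0 0 .3 0 0 0;0 0 .16 0 0 0;0 0 .07 0 0 0;0 0 0 0 0 0;0 0 0 0 0 0'; python3 -m creep '0 0 0 0 0 0;0 0 0 0 0 0;0 0 0 0 0 0;0 0 0 0 0 0;0 0 0 0 0 0;0 0 0 0 0 0' 1 30; python3 -m creep '0 0 -.2 0 0 0;0 0 -.5 0 0 0;0 0 -.5 0 0 0;0 0 -.5 0 0 0;0 0 -.3 0 0 0;0 0 0 0 0 0'; python3 go.py 526.8 -264 84 .0136
```

```text
clock: 24.15
eef_pos: [478.8, 5.2, 5.1]
eef_rot: [3.141, -0.001, 0.216]
wrist_force: [-0.6, -0.4, -0.2]
finger_gap: 50.2
finger_force: 0.0
clock: 24.9
eef_pos: [478.5, 5.2, 4.7]
eef_rot: [3.142, -0.0, 0.216]
wrist_force: [0.1, 0.7, 1.4]
finger_gap: 21.7
finger_force: 30.0
clock: 25.65
eef_pos: [478.8, 5.2, 85.3]
eef_rot: [3.141, -0.001, 0.216]
wrist_force: [-0.7, -0.2, -0.7]
finger_gap: 21.8
finger_force: 30.0
turn total [ 0.0001 -0.0004  0.0644] x2 rows of [ 0.     -0.0002  0.0322] | shift total [1.1083 6.745  0.0319] x9 rows of [0.1231 0.7494 0.0035] joints [-0.0657  0.2858  1.8448 -0.      1.0097  1.2892]
```

```bash
python3 -m creep '0 0 0 0 0 .0322;0 0 0 0 0 .0322;.06 .4 0 0 0 0;.123 .75 0.004 0 0 0;.123 .75 0.004 0 0 0;.123 .75 0.004 0 0 0;.123 .75 0.004 0 0 0;.123 .75 0.004 0 0 0;.123 .75 0.004 0 0 0;.123 .75 0.004 0 0 0;.123 .75 0.004 0 0 0;.06 .35 0 0 0 0;0 0 0 0 0 0;0 0 0 0 0 0;0 0 0 0 0 0';python3 go.py 526.8 -264 8.7 .0136
```

```text
clock: 27.52
eef_pos: [526.3, -263.4, 83.5]
eef_rot: [-3.142, 0.0, 0.015]
wrist_force: [0.1, 1.4, -0.7]
finger_gap: 21.7
finger_force: 30.0
turn total [-0.      0.      0.0004] x1 rows of [-0.      0.      0.0004] | shift total [0.011  0.0159 1.8688] x3 rows of [0.0037 0.0053 0.6229] joints [-0.5262  0.5075  1.5298  0.      1.1043  1.0297]
```

```bash
python3 -m creep '0.01 .015 .4 0 0 0;0 0 .5 0 0 0;0 0 .5 0 0 0;0 0 .3 0 0 0;0 0 .12 0 0 0;0 0 .05 0 0 0;0 0 0.01 0 0 0;0 0 0 0 0 0;0 0 0 0 0 0'; python3 -m creep '0 0 0 0 0 0;0 0 0 0 0 0;0 0 0 0 0 0;0 0 0 0 0 0' .62; python3 -m creep '0 0 -.4 0 0 0;0 0 -.5 0 0 0;0 0 -.5 0 0 0;0 0 -.5 0 0 0;0 0 0 0 0 0'; python3 go.py 469.8 -113.8 84 .864
```

```text
clock: 28.65
eef_pos: [527.0, -264.9, 8.7]
eef_rot: [3.141, -0.001, 0.014]
wrist_force: [-0.7, 0.2, 4.9]
finger_gap: 21.5
finger_force: 30.0
clock: 29.15
eef_pos: [526.7, -264.8, 8.1]
eef_rot: [-3.142, 0.0, 0.014]
wrist_force: [-0.2, 0.1, 0.3]
finger_gap: 35.7
finger_force: 0.0
clock: 29.78
eef_pos: [527.6, -265.3, 86.8]
eef_rot: [3.139, -0.004, 0.014]
wrist_force: [0.4, -0.3, -0.4]
finger_gap: 35.4
finger_force: 0.0
turn total [ 0.0011 -0.0008 -0.2707] x6 rows of [ 0.0002 -0.0001 -0.0451] | shift total [ 1.9412 -3.5587  0.0703] x5 rows of [ 0.3882 -0.7117  0.0141] joints [-0.5279  0.5051  1.5248 -0.      1.1075  1.0293]
```

```bash
python3 -m creep '0 0 0 0 0 -.045;0 0 0 0 0 -.045;0 0 0 0 0 -.045;0 0 0 0 0 -.045;0 0 0 0 0 -.045;0 0 0 0 0 -.0455;.388 -.71 .01 0 0 0;.388 -.71 .01 0 0 0;.388 -.71 .01 0 0 0;.388 -.71 .01 0 0 0;.388 -.71 .01 0 0 0;0 0 0 0 0 0;0 0 0 0 0 0;0 0 0 0 0 0' .47;python3 go.py 469.8 -113.8 4.5 .864
```

```text
clock: 31.52
eef_pos: [469.4, -114.2, 82.1]
eef_rot: [3.142, 0.0, 0.863]
wrist_force: [-0.1, -0.5, 0.8]
finger_gap: 49.6
finger_force: 0.0
turn total [ 0.      0.     -0.0004] x1 rows of [ 0.      0.     -0.0004] | shift total [0.0136 0.0003 1.9396] x3 rows of [0.0045 0.0001 0.6465] joints [-0.3145  0.3     1.8346 -0.0001  1.0069  0.3938]
```

```bash
python3 -m creep '0.01 0 .4 0 0 0;0 0 .5 0 0 0;0 0 .5 0 0 0;0 0 .3 0 0 0;0 0 .17 0 0 0;0 0 .07 0 0 0;0 0 0 0 0 0;0 0 0 0 0 0'; python3 -m creep '0 0 0 0 0 0;0 0 0 0 0 0;0 0 0 0 0 0;0 0 0 0 0 0;0 0 0 0 0 0;0 0 0 0 0 0' 1 30; python3 -m creep '0 0 -.2 0 0 0;0 0 -.5 0 0 0;0 0 -.5 0 0 0;0 0 -.5 0 0 0;0 0 -.3 0 0 0;0 0 0 0 0 0'; python3 go.py 527.8 -344 84 .0136
```

```text
clock: 32.52
eef_pos: [469.8, -113.3, 5.0]
eef_rot: [3.141, -0.0, 0.863]
wrist_force: [-0.2, 0.8, -0.2]
finger_gap: 49.6
finger_force: 0.0
clock: 33.28
eef_pos: [469.5, -113.2, 4.6]
eef_rot: [3.142, -0.0, 0.863]
wrist_force: [-1.3, 0.7, 1.9]
finger_gap: 22.1
finger_force: 29.8
clock: 34.02
eef_pos: [469.8, -113.3, 85.2]
eef_rot: [3.14, -0.001, 0.863]
wrist_force: [-0.5, -0.3, -1.1]
finger_gap: 21.8
finger_force: 29.8
turn total [ 0.0003 -0.0003  0.2705] x5 rows of [ 0.0001 -0.0001  0.0541] | shift total [1.3717 5.7867 0.0302] x8 rows of [0.1715 0.7233 0.0038] joints [-0.3124  0.2948  1.8329 -0.      1.0125  0.395 ]
```

```bash
python3 -m creep '0 0 0 0 0 .045;0 0 0 0 0 .045;0 0 0 0 0 .045;0 0 0 0 0 .045;0 0 0 0 0 .045;0 0 0 0 0 .0455;.085 .36 0 0 0 0;.1715 .723 .004 0 0 0;.1715 .723 .004 0 0 0;.1715 .723 .004 0 0 0;.1715 .723 .004 0 0 0;.1715 .723 .004 0 0 0;.1715 .723 .004 0 0 0;.1715 .723 .004 0 0 0;.085 .36 0 0 0 0;0 0 0 0 0 0;0 0 0 0 0 0;0 0 0 0 0 0';python3 go.py 527.8 -344 8.6 .0136
```

```text
clock: 36.28
eef_pos: [527.5, -342.9, 83.6]
eef_rot: [-3.142, 0.0, 0.015]
wrist_force: [0.3, 0.3, -1.3]
finger_gap: 21.2
finger_force: 29.8
turn total [-0.      0.      0.0004] x1 rows of [-0.      0.      0.0004] | shift total [0.0074 0.0268 1.8745] x3 rows of [0.0025 0.0089 0.6248] joints [-0.6347  0.59    1.4     0.      1.1517  0.9213]
```

Next I place D, back off towards the robot, and check all four with both cameras.

```bash
python3 -m creep '0 .01 .4 0 0 0;0 0 .5 0 0 0;0 0 .5 0 0 0;0 0 .3 0 0 0;0 0 .12 0 0 0;0 0 .05 0 0 0;0 0 0.01 0 0 0;0 0 0 0 0 0;0 0 0 0 0 0'; python3 -m creep '0 0 0 0 0 0;0 0 0 0 0 0;0 0 0 0 0 0;0 0 0 0 0 0' .62; python3 -m creep '0 0 -.4 0 0 0;0 0 -.8 0 0 0;0 0 -.8 0 0 0;0 0 -.8 0 0 0;-.7 0 0 0 0 0;-.7 0 0 0 0 0;-.7 0 0 0 0 0;-.7 0 0 0 0 0;-.7 0 0 0 0 0;-.7 0 0 0 0 0;-.7 0 0 0 0 0;-.7 0 0 0 0 0;-.5 0 0 0 0 0;0 0 0 0 0 0;0 0 0 0 0 0'
python3 - <<'E'
from cell import manip
import cv2,numpy as np
c=manip.camera("top");np.savez("top2.npz",**c);im=c["color"][:,:,::-1]
L=im[215:300,145:235];Rr=im[210:285,405:495]
o=np.zeros((500,800,3),np.uint8);a=cv2.resize(L,(400,378),interpolation=2);b=cv2.resize(Rr,(400,333),interpolation=2)
o[:378,:400]=a;o[:333,400:]=b;cv2.imwrite("pics/top2.png",o)
c=manip.camera("scene");np.savez("scene2.npz",**c);cv2.imwrite("pics/scene2.png",c["color"][:,:,::-1])
E
```

```text
clock: 37.4
eef_pos: [527.6, -344.2, 8.7]
eef_rot: [3.141, -0.001, 0.014]
wrist_force: [-0.4, 0.6, 1.3]
finger_gap: 21.4
finger_force: 29.8
clock: 37.9
eef_pos: [527.4, -344.0, 8.2]
eef_rot: [-3.142, 0.0, 0.014]
wrist_force: [0.2, 0.3, -0.0]
finger_gap: 36.0
finger_force: 0.0
clock: 39.78
eef_pos: [284.0, -347.6, 120.6]
eef_rot: [3.141, -0.0, 0.014]
wrist_force: [-0.3, -0.6, 1.0]
finger_gap: 35.6
finger_force: 0.0
```

View pics/top2.png

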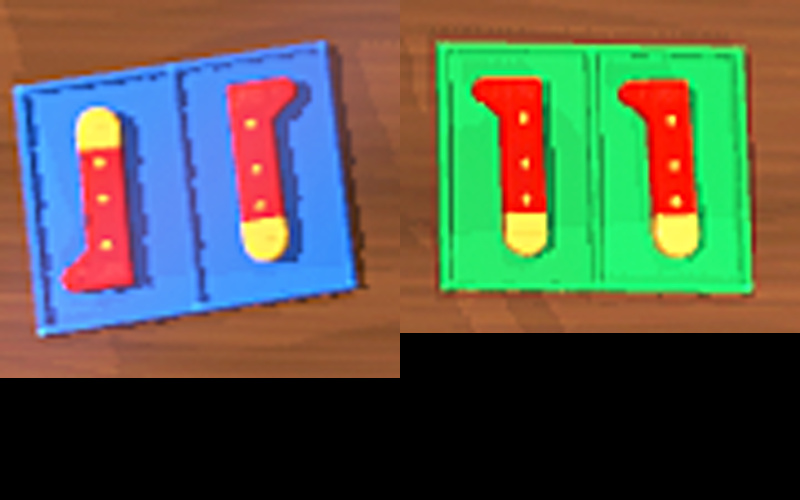

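View pics/scene2.png

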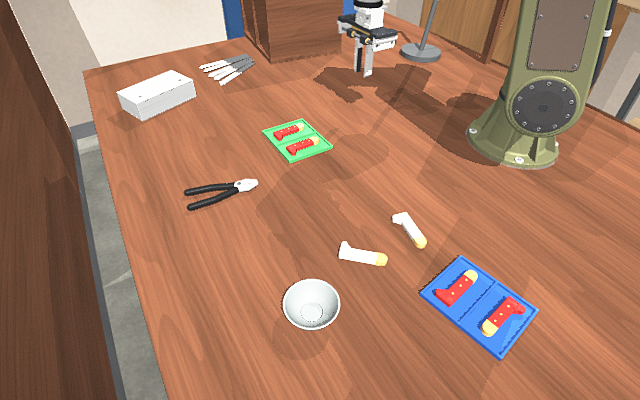

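Each tray holds two scales, one per bay, and the bystanders haven't moved. The middle rivets are at (102,198) and (256,168) in the blue tray, and (525,163) and (675,165) in the green. I'll check the offsets in numbers.

Run:
```python
from h import *
np.set_printoptions(precision=3,suppress=True)
t=dict(np.load("top2.npz"))
for nm,off,ctr,a,P in(("blue",(145,215),(491,309.2),.173,[[(102,198),(106,245),(98,107)],[(256,168),(250,123),(266,262)]]),("green",(405,210),(527.3,-304.1),.0136,[[(125,163),(123,118),(126,256)],[(275,165),(270,120),(278,257)]])):
    R=np.array([[np.cos(a),np.sin(a)],[-np.sin(a),np.cos(a)]])
    for p in P:
        w=plane(t,(np.array(p)+.5)/4.444-.5+off,16);l=(w-ctr)@R.T;d=l[2]-l[1]
        print(nm,l[0],"angle",np.arctan(d[1]/d[0]))
```

```text
blue [-0.118 41.06 ] angle -0.04662023759313111
blue [  3.462 -39.643] angle -0.0007891911591829707
green [ 0.876 38.237] angle -0.004073296083881177
green [  0.469 -41.69 ] angle 0.022700157563646708
```

```bash
python3 -c "
from cell import manip
print(manip.sign_off())"
```

```text
the job is handed in; nothing more can be done
None
```

I placed all four red scales, left-hand in the blue tray and right-hand in the green, each measured within 4 mm and 0.05 rad of its bay centre and axis; the cream scales, pliers and bowl show no movement in the pictures, and I handed the job in at about 40 s (hand-in returned no verdict).

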